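# Show a returned toy engine to the counter camera

## Task

First swing the counter camera on its stiff arm out from the side until the arm lies straight above the long foot of its stand, and let go of it. Then take the wooden toy engine (the one with cab and chimney) out of the tray and hold it up with the middle of its hood 10 cm straight in front of the lens, at lens height, nose towards the lens, not leaning sideways, and tipped nose up by about 30 degrees so that the camera sees its wheels and underside. Finish while holding it there still, touching neither camera nor stand, and leave the wagon and the other things on the counter where they are.

Things in the scene. Friction and masses are not known exactly. Their poses are not given: they have to be found in the camera images.
- stand: Fixed camera stand. Origin on the counter under the column, which is the vertical swing axis. Dark round base 100 mm across, 14 mm high, with a straight long foot 26 mm wide and 10 mm high that reaches from the origin 200 mm along the stand's -x axis (roughly towards the robot). Column 22 mm thick, 190 mm high, with the swing arm on top.
- cam_arm (a joint): Swing angle of the camera arm about the column, rad: 0 when the arm lies straight above the long foot, growing as the camera swings towards the robot's left (+y). It starts at 0.55 to 0.9, stops at -0.5 and 1.2. It turns stiffly: about 2.5 N at the handle moves it, and it stays where it is left.
- cam_handle (a point): Centre of the handle: an upright round rubber post 16 mm thick that stands on top of the camera head, from 222 to 267 mm above the counter; this point is 248 mm above the counter and 140 mm from the swing axis. Moves with the arm.
- lens (a point): Centre of the lens face, 200 mm above the counter, 165 mm from the swing axis: a black disc on the outer end of the camera head, looking level, straight away from the column. The head is a grey box 46 mm along the arm, 60 mm wide, 46 mm high, centred 140 mm from the axis and 200 mm up. The point's x axis points back to the column, z up.
- view (a point): The place to show things: the point in the air 100 mm straight in front of the lens, 200 mm above the counter, 265 mm from the swing axis. Moves with the arm; its x axis points to the lens (and on to the column), z up.
- loco: Loose wooden toy engine, 100 mm long (x, nose +x), 76 mm high (z), 48 mm wide over the wheels, 120 to 240 g; origin at the middle of its underside (wheel bottoms). Body 34 mm wide: floor 10 to 26 mm up; hood x = -15 to 47 mm, 26 to 56 mm up; chimney 14 mm thick at x = 35, to 74 mm; cab behind x = -15 mm, its roof 42 mm wide, from x = -11 back. Wheels 26 mm across at x = -31 and 31 mm, fixed.
- loco_mid (a point): Middle of the engine's hood, 10 mm ahead of its origin and 45 mm up, on its centre plane: the point to bring to the view point. Same axes as the engine. The hood's sides are flat, upright and 34 mm apart: a good grasp is across them here, from above, tips above the wheels.
- loco_nose (a point): Front face of the engine's hood: 50 mm ahead of the engine's origin (+x) and 35 mm up.
- tray: Fixed shallow plywood tray, 200 mm (x) by 320 mm (y), rim 28 mm high, walls and floor 6 mm or less; origin under its centre. The engine and the wagon stand in it, one in each half along y, either way round.
- wagon: Bystander: wooden open wagon without cab or chimney, 94 mm long (x), 48 mm wide over the wheels, 50 mm high; in the tray beside the engine. Origin at the middle of its underside.
- gift_box: Bystander: cardboard gift box 80 by 80 by 60 mm high with a red ribbon, on the counter to the robot's left. Origin under its centre.
- jar: Bystander: clear jar with a wooden cap, 64 mm across, 90 mm high, on the counter to the robot's left. Origin under its centre.

How it is judged:
By the outcome, as a careful person would: the job done as asked, in the order asked, and still so for the second after the job is handed in, while the arm keeps its last pose, push and grip.
It also fails if it takes over 46 s, if anything falls off the work surface, if the arm or the gripper's body presses on something with over 40 N, if the wrist force passes 120 N, or if a joint passes its speed limit or range.

## Robot

A 6-joint arm with a two-finger parallel gripper is mounted at the origin on the work surface. World frame = base frame: x ahead of the robot, y to its left, z up, the work surface at z = 0. Lengths are in mm, angles in rad, forces in N, time in s.
With the tool pointing down it reaches from about 275 to 1000 mm from the base axis. Payload 8.4 kg.
Tool frame: the origin (TCP) lies midway between the tips of the shut fingers; the grasp point (between the pads) lies grip_depth behind it (grip_depth is the distance from the TCP to the grasp point, in mm); z points along the fingers, y is the line along which they close (so a half turn about z gives the same grasp; the last joint's range is limited). The gripper opens to 85 mm and grips with 20 to 120 N. Pads are 22 mm wide; open, the fingers measure 114 mm over their backs; the gripper's body (76 mm by 85 mm) begins 54 mm behind the grasp point. The pads swing forward as they close: fully open they stand 13 mm farther back than shut.
Start: joints at [-1.119, 0.353, 1.633, -0, 1.155, -0.002], TCP at [273.989, -561.745, 231.281] pointing down, gripper open.
Joint ranges: [-2.63, 2.63], [-0.92, 2.1], [0.06, 2.66], [-1.3, 4.44], [0, 2.69], [-3.02, 3.02]. Speed limits (rad/s): [2.22, 2.22, 2.79, 3.14, 3.14, 3.14].

## Interface

Orientations are given as [roll, pitch, yaw] about the fixed x, y, z axes, in that order (R = Rz(yaw) Ry(pitch) Rx(roll)).
In Python, from rig import * gives the robot as it stands.
- The arm moves only by the shell command python3 -m creep 'ROWS' [FORCE]. ROWS is JSON, a list of rows, each an object of numbers: "x", "y", "z": the shift along the tool's x, y, z in mm; "rx", "ry", "rz": the turn, a rotation vector about the tool's x, y, z in rad; "hand": the finger opening in mm, from 0 to 85.4. A call has 1 to 20 rows; each row shifts and turns the commanded pose from where the row before left it, along the tool's axes as they then stand; what a row does not reach is not made up. A row lasts 1/8 s, in which the tool goes at most 62.5 mm and 10.7 degrees, less where a joint would pass 70% of its speed; a pose out of reach is approached as far as the arm can. A call with a gripper value outside its range is refused whole. The fingers move at their own pace and stop on an object; FORCE is the grip in N (left out, the last holds). Time passes only in rows, so rows that do not move let the fingers close. It gives the time, the measured TCP pose, the force, the opening and the grip force at its end, in the units of the state.
- sense(): the state, without advancing time (a new reading comes with each control period).
- grab_frame(name): name is "scene" or "top" or "wrist"; returns the picture (384x512x3 uint8, red, green, blue); there is no depth.
- get_calibration(name): a dict with "K" (3x3 intrinsics, pixels), "R" (3x3) and "t" (3): a world point X has camera coordinates R X + t. Camera axes: x right, y down, z forward; pixel columns grow to the right and rows downward; lengths in mm; the calibration is good to about 2 mm. The wrist camera is an equidistant fisheye: a pixel r from the principal point sees the ray r / f radians off the axis. A picture is of the moment at which its call begins: read the wrist's pose just before it. get_calibration takes no time and is no camera call; for the wrist camera it gives the pose at the moment of the call.
- sign_off(): hands the job in; it is judged then, once.
The state is a dict: "clock": time; "qpos": joint angles; "qvel": joint speeds; "joint_efforts": joint torques, N m; "eef_pos": TCP position; "tcp_rot": TCP orientation; "contact_force": force on the tool from outside, world axes, zero at the start; "wrist_torque": the same for the moment, N m; "opening": opening from 0.0 (shut) to 1.0 (fully open); "grasp_force": force on a finger pad.
Only numpy, scipy, OpenCV 4.12 (cv2) and the standard library are available. Lean on these libraries where they do the work, as an engineer would, in place of code of your own. Each camera call takes 0.05 s, during which the arm holds its last target. There are 200 camera calls.

## Working session

There is one attempt and no reset: what is moved stays moved. The work goes in short steps, Python scripts to look and compute and a shell command to move; the robot and the scene stay as the last step left them, time stands still between calls to the robot, and variables do not carry over. Pictures are saved under pics/ and viewed, at most 10 in all, crops included, and the job is handed in when it is done.

```bash
ls; mkdir -p pics; cat > h.py <<'E'
from rig import *
import numpy as np, cv2
from scipy.spatial.transform import Rotation as Ro
def save(n,f):
    im=grab_frame(n); cv2.imwrite('pics/'+f,im[:,:,::-1]); return im
def proj(n,X):
    c=get_calibration(n);p=np.array(c['R'])@np.array(X,float)+np.array(c['t']);p=np.array(c['K'])@p;return p[:2]/p[2]
def ray(n,uv):
    c=get_calibration(n);R=np.array(c['R']);d=R.T@np.linalg.inv(np.array(c['K']))@np.array([*uv,1.]);return -R.T@np.array(c['t']),d
def atz(n,uv,z):
    o,d=ray(n,uv);return o+d*(z-o[2])/d[2]
E
python3 - <<'E'
from h import *
a=save('top','top0.png');b=save('scene','sc0.png')
print(sense()); 
for n in('top','scene'):print(get_calibration(n))
E
```

```text
pics
{'clock': 0.1, 'qpos': array([-1.11938243e+00,  3.53608835e-01,  1.63406118e+00, -4.48711163e-05,
        1.15518447e+00, -2.36778830e-03]), 'qvel': array([-0.00138826, -0.00190312, -0.00236942,  0.00045562, -0.00201304,
       -0.00121358]), 'joint_efforts': array([-8.87566807e-05, -6.06358695e+01, -3.42818999e+01,  8.63096807e-05,
        3.94784234e-03, -1.98138099e-05]), 'eef_pos': array([ 273.79985584, -561.36235404,  230.61743839]), 'tcp_rot': array([-3.14033073e+00,  3.80404543e-05,  4.53799849e-01]), 'contact_force': array([ 0.48924545, -0.29628502, -0.45600244]), 'wrist_torque': array([-0.00042996, -0.00659504, -0.04622685]), 'grasp_force': 0.0, 'opening': 0.9937393028581827}
{'K': array([[420.62114236,   0.        , 249.6499659 ],
       [  0.        , 420.62114236, 196.52376188],
       [  0.        ,   0.        ,   1.        ]]), 'R': array([[ 0.02533263, -0.99956854,  0.01486552],
       [-0.98769288, -0.02732195, -0.15400094],
       [ 0.15434065, -0.01078132, -0.98795887]]), 't': array([ -12.23109418,  611.24648597, 1275.1177816 ])}
{'K': array([[472.96754101,   0.        , 254.96097457],
       [  0.        , 472.96754101, 193.05035786],
       [  0.        ,   0.        ,   1.        ]]), 'R': array([[ 0.12425642,  0.9921755 , -0.01217017],
       [ 0.8564747 , -0.11343861, -0.50357002],
       [-0.50101041,  0.05214836, -0.86386869]]), 't': array([ -75.03325338, -424.07308609, 1785.45780556])}
```

View pics/top0.png

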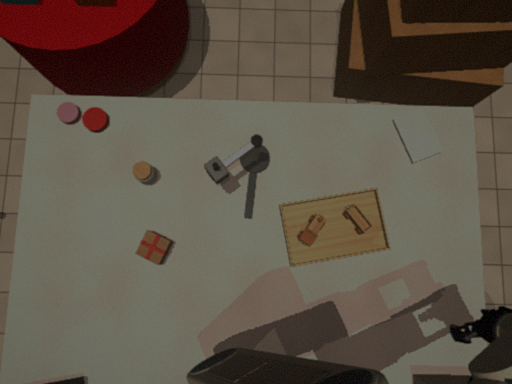

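View pics/sc0.png

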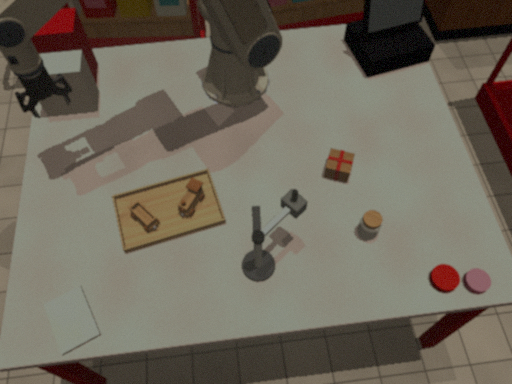

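The top view shows the stand base near (256,158), its foot tip near (249,217) and the camera head near (217,170). The engine is near (312,230) and the wagon near (357,219). I'll enlarge both views next.

```bash
python3 - <<'E'
from h import *
a=cv2.imread('pics/top0.png')[120:270,195:395];b=cv2.imread('pics/sc0.png')[165:285,105:315]
a=cv2.resize(a,None,fx=4,fy=4,interpolation=cv2.INTER_CUBIC)
cv2.imwrite('pics/a.png',a)
b=cv2.resize(b,None,fx=3.8,fy=3.8,interpolation=cv2.INTER_CUBIC);cv2.imwrite('pics/b.png',b)
E
```

```text
(no output)
```

View pics/a.png

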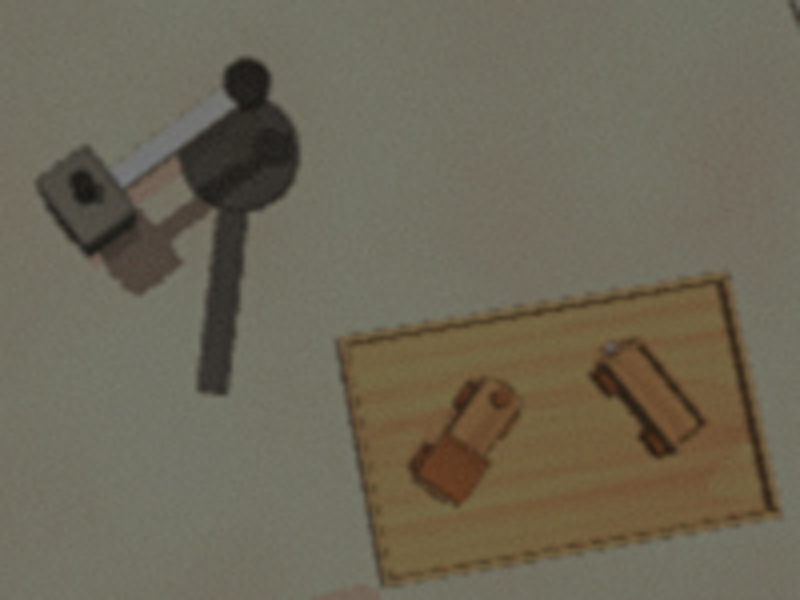

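View pics/b.png

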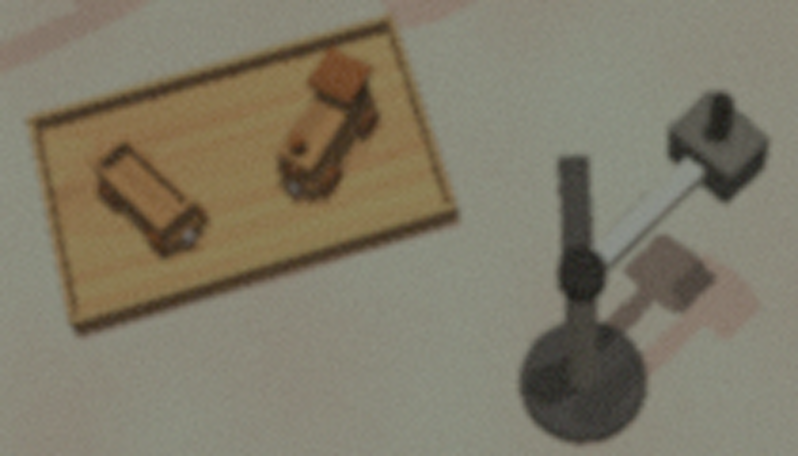

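```bash
python3 - <<'E'
from h import *
T=lambda u,v:((u+.5)/4-.5+195,(v+.5)/4-.5+120)
S=lambda u,v:((u+.5)/3.8-.5+105,(v+.5)/3.8-.5+165)
def both(nm,t,s,z):
    o=[]
    if t:o.append(atz('top',T(*t),z)[:2].round(1))
    if s:o.append(atz('scene',S(*s),z)[:2].round(1))
    print(nm,*o)
both('base',(240,154),(583,382),14)
both('footend',(213,393),(573,157),10)
both('hub',(247,82),(581,268),205)
both('handletop',(80,180),(720,98),267)
both('headtop',(86,198),(718,140),223)
both('chim',(499,397),(298,144),74)
both('roof',(451,467),(340,74),75)
both('hoodfrontL',(487,375),None,56)
both('traycorners',(340,340),(455,215),28);both('',(725,277),(78,328),28);both('',(778,515),(33,122),28);both('',(384,582),(390,22),28)
E
```

```text
base [744.1  -9.5] [750.8  -9. ]
footend [547.7   7.5] [549.9   8.3]
hub [748.5  -9.2] [743.   -8.2]
handletop [659.8 101.1] [657.3  99.2]
headtop [657.5  99.9] [665.7  99.1]
chim [ 543.9 -211. ] [ 544.2 -211.9]
roof [ 489.4 -174.2] [ 483.7 -174.6]
hoodfrontL [ 562.7 -204.9]
traycorners [590.9 -92.4] [600.3 -94.1]
 [ 650.5 -401.3] [ 660.5 -396.7]
 [ 461.5 -439.1] [ 467.5 -436.6]
 [ 401.6 -129.4] [ 407.4 -132.6]
```

```bash
cat >> h.py <<'E'
def step(n,pos,rot,p0=None,r0=None):
    """n equal rows (shift, turn in tool axes) to reach TCP pos and Rotation rot"""
    s=sense();p=np.array(s['eef_pos'] if p0 is None else p0,float);R=Ro.from_euler('xyz',s['tcp_rot'] if r0 is None else r0)
    w=(R.inv()*rot).as_rotvec()/n
    M=sum((R*Ro.from_rotvec(k*w)).as_matrix() for k in range(n))
    d=np.linalg.solve(M,np.array(pos)-p)
    print(n,'rows: xyz',d.round(2),'r',w.round(4))
down=lambda yaw:Ro.from_euler('xyz',[np.pi,0,yaw])
E
python3 - <<'E'
from h import *
import rig
print([x for x in dir(rig) if x[0]!='_']);print('gd',getattr(rig,'grip_depth',None))
s=sense();c=get_calibration('wrist');R=Ro.from_euler('xyz',s['tcp_rot'])
print('cam in tool',R.inv().apply(-np.array(c['R']).T@c['t']-s['eef_pos']),R.inv().apply(np.array(c['R'])[2]))
step(1,s['eef_pos']+[0,0,60],R)
step(16,[659,100,300],down(2.5),s['eef_pos']+[0,0,60])
E
```

```text
['MotionError', 'get_calibration', 'grab_frame', 'grip_depth', 'sense', 'sign_off']
gd 18.700000000000003
cam in tool [  77.90753092    0.34004291 -142.42628166] [-3.07995868e-01 -7.75837194e-04  9.51387378e-01]
1 rows: xyz [ -0.    -0.08 -60.  ] r [0. 0. 0.]
16 rows: xyz [53.42 20.69 -0.59] r [-1.000e-04 -1.000e-04 -1.279e-01]
```

```bash
python3 -m creep '[{"z":-60,"hand":60},{"x":53.4,"y":20.7,"z":-0.6,"rz":-0.128},{"x":53.4,"y":20.7,"z":-0.6,"rz":-0.128},{"x":53.4,"y":20.7,"z":-0.6,"rz":-0.128},{"x":53.4,"y":20.7,"z":-0.6,"rz":-0.128},{"x":53.4,"y":20.7,"z":-0.6,"rz":-0.128},{"x":53.4,"y":20.7,"z":-0.6,"rz":-0.128},{"x":53.4,"y":20.7,"z":-0.6,"rz":-0.128},{"x":53.4,"y":20.7,"z":-0.6,"rz":-0.128},{"x":53.4,"y":20.7,"z":-0.6,"rz":-0.128},{"x":53.4,"y":20.7,"z":-0.6,"rz":-0.128},{"x":53.4,"y":20.7,"z":-0.6,"rz":-0.128},{"x":53.4,"y":20.7,"z":-0.6,"rz":-0.128},{"x":53.4,"y":20.7,"z":-0.6,"rz":-0.128},{"x":53.4,"y":20.7,"z":-0.6,"rz":-0.128},{"x":53.4,"y":20.7,"z":-0.6,"rz":-0.128},{"x":53.4,"y":20.7,"z":-0.6,"rz":-0.128}]'
python3 - <<'E'
from h import *
s=sense();print(s['clock'],s['eef_pos'],s['tcp_rot'],s['qpos'],s['contact_force'])
im=save('wrist','w1.png')
step(4,[659,100,250],down(2.5))
E
```

```text
0.1 [ 273.79985584 -561.36235404  230.61743839] [-3.14033073e+00  3.80404543e-05  4.53799849e-01] [-1.11938243e+00  3.53608835e-01  1.63406118e+00 -4.48711163e-05
  1.15518447e+00 -2.36778830e-03] [ 0.48924545 -0.29628502 -0.45600244]
4 rows: xyz [223.25  40.08  -4.8 ] r [-2.000e-04 -3.000e-04 -5.116e-01]schema error: expected keys x, y, z, rx, ry, rz, hand
```

View pics/w1.png

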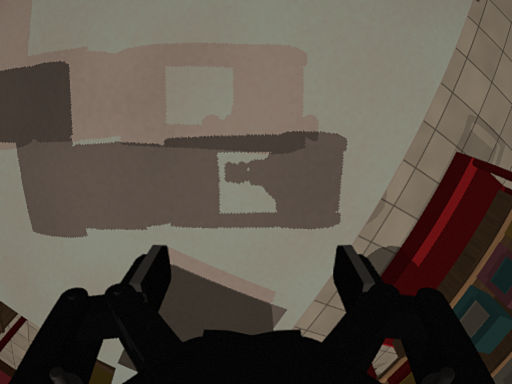

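The move was refused because every row needs all seven keys. The arm hasn't moved, so this wrist view shows only the counter, with the fingertips near (160,250) and (345,250).

```bash
python3 -m creep '[{"x":0,"y":0,"z":-60,"rx":0,"ry":0,"rz":0,"hand":60},{"x":53.4,"y":20.7,"z":-0.6,"rx":0,"ry":0,"rz":-0.128,"hand":60},{"x":53.4,"y":20.7,"z":-0.6,"rx":0,"ry":0,"rz":-0.128,"hand":60},{"x":53.4,"y":20.7,"z":-0.6,"rx":0,"ry":0,"rz":-0.128,"hand":60},{"x":53.4,"y":20.7,"z":-0.6,"rx":0,"ry":0,"rz":-0.128,"hand":60},{"x":53.4,"y":20.7,"z":-0.6,"rx":0,"ry":0,"rz":-0.128,"hand":60},{"x":53.4,"y":20.7,"z":-0.6,"rx":0,"ry":0,"rz":-0.128,"hand":60},{"x":53.4,"y":20.7,"z":-0.6,"rx":0,"ry":0,"rz":-0.128,"hand":60},{"x":53.4,"y":20.7,"z":-0.6,"rx":0,"ry":0,"rz":-0.128,"hand":60},{"x":53.4,"y":20.7,"z":-0.6,"rx":0,"ry":0,"rz":-0.128,"hand":60},{"x":53.4,"y":20.7,"z":-0.6,"rx":0,"ry":0,"rz":-0.128,"hand":60},{"x":53.4,"y":20.7,"z":-0.6,"rx":0,"ry":0,"rz":-0.128,"hand":60},{"x":53.4,"y":20.7,"z":-0.6,"rx":0,"ry":0,"rz":-0.128,"hand":60},{"x":53.4,"y":20.7,"z":-0.6,"rx":0,"ry":0,"rz":-0.128,"hand":60},{"x":53.4,"y":20.7,"z":-0.6,"rx":0,"ry":0,"rz":-0.128,"hand":60},{"x":53.4,"y":20.7,"z":-0.6,"rx":0,"ry":0,"rz":-0.128,"hand":60},{"x":53.4,"y":20.7,"z":-0.6,"rx":0,"ry":0,"rz":-0.128,"hand":60}]'
python3 - <<'E'
from h import *
s=sense();print(s['clock'],s['eef_pos'],s['tcp_rot'],s['qpos'],s['contact_force'])
im=save('wrist','w2.png')
step(2,[659,100,231],down(2.5))
E
```

```text
clock: 2.28
eef_pos: [657.9, 101.3, 300.4]
tcp_rot: [-3.141, -0.0, 2.506]
contact_force: [0.8, 0.5, -0.5]
opening: 0.702
grasp_force: 0.0
2.275 [657.89400942 101.33373812 300.41329811] [-3.14139751e+00 -3.62892584e-04  2.50619813e+00] [ 1.50511827e-01  3.64260273e-01  1.46244028e+00  1.22806673e-04
  1.31528663e+00 -7.84921068e-01] [ 0.76489004  0.54699738 -0.47218306]
2 rows: xyz [-3.86 -1.71 34.8 ] r [ 0.0007 -0.0021  0.0075]
```

View pics/w2.png

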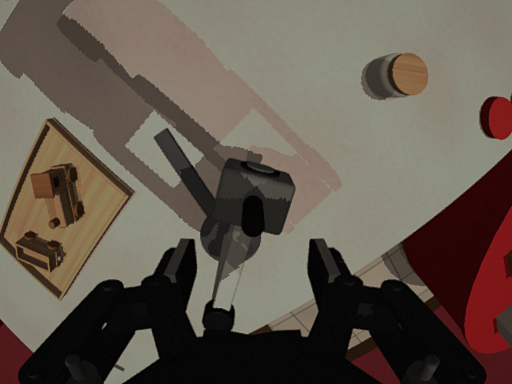

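The view shows the handle from its foot at about (256,203) to its top at about (253,227), lying between the fingers. I'll locate it from this view.

```bash
cat >> h.py <<'E'
def wz(uv,z):
    c=get_calibration('wrist');K=np.array(c['K']);R=np.array(c['R'])
    d=np.array([uv[0]-K[0,2],uv[1]-K[1,2]]);r=np.hypot(*d);a=r/K[0,0]
    v=R.T@np.r_[np.sin(a)*d/r,np.cos(a)];o=-R.T@np.array(c['t']);return o+v*(z-o[2])/v[2]
E
python3 - <<'E'
from h import *
s=sense();print(s['eef_pos'],s['tcp_rot'],s['qvel'].round(3))
print(wz((253,228),267),wz((256,203),223))
step(2,[659,101,230],down(2.5))
E
```

```text
[654.91794267 107.13686712 300.61914728] [ 3.14023036 -0.00417911  2.51493936] [-0.06   0.024 -0.045 -0.01   0.008  0.069]
[656.66033533 105.72559939 267.        ] [656.92405379 108.71647372 223.        ]
2 rows: xyz [-3.57 -1.31 35.3 ] r [ 0.0007 -0.0021  0.0075]
```

```bash
python3 -m creep '[{"x":0,"y":0,"z":35,"rx":0,"ry":0,"rz":0,"hand":60},{"x":0,"y":0,"z":35,"rx":0,"ry":0,"rz":0,"hand":60},{"x":0,"y":0,"z":0,"rx":0,"ry":0,"rz":0,"hand":40},{"x":0,"y":0,"z":0,"rx":0,"ry":0,"rz":0,"hand":10},{"x":0,"y":0,"z":0,"rx":0,"ry":0,"rz":0,"hand":10},{"x":0,"y":0,"z":0,"rx":0,"ry":0,"rz":0,"hand":10},{"x":0,"y":0,"z":0,"rx":0,"ry":0,"rz":0,"hand":10},{"x":0,"y":0,"z":0,"rx":0,"ry":0,"rz":0,"hand":10}]' 20
python3 - <<'E'
from h import *
O=np.array([746.5,-9])
s=sense();p=s['eef_pos'];print(p,s['tcp_rot'],s['opening'],s['grasp_force'],s['contact_force'])
d=p[:2]-O;print('r',np.hypot(*d),'ang',3.056-np.arctan2(d[1],d[0]))
for b in (0,.1):pass
a=np.arctan2(d[1],d[0]);y0=s['tcp_rot'][2]
t=3.056-a
step(10,[*(O+140*np.array([np.cos(3.056),np.sin(3.056)])),p[2]],down(y0+t))
E
```

```text
clock: 3.32
eef_pos: [659.6, 99.6, 232.6]
tcp_rot: [3.139, 0.002, 2.502]
contact_force: [0.5, 0.6, 7.1]
opening: 0.177
grasp_force: 21.0
[659.58326692  99.55431238 232.59703826] [3.13949448e+00 2.12995696e-03 2.50172186e+00] 0.1765642030977324 21.042076349258423 [0.49482763 0.64114703 7.06889164]
r 139.06314114798826 ang 0.8100512305564349
10 rows: xyz [ 2.500e+00 -1.102e+01 -1.000e-02] r [ 0.0001  0.0003 -0.081 ]
```

```bash
python3 -m creep '[{"x":0,"y":0,"z":-2.5,"rx":0,"ry":0,"rz":0,"hand":10},{"x":2.5,"y":-11,"z":0,"rx":0,"ry":0,"rz":-0.081,"hand":10},{"x":2.5,"y":-11,"z":0,"rx":0,"ry":0,"rz":-0.081,"hand":10},{"x":2.5,"y":-11,"z":0,"rx":0,"ry":0,"rz":-0.081,"hand":10},{"x":2.5,"y":-11,"z":0,"rx":0,"ry":0,"rz":-0.081,"hand":10},{"x":2.5,"y":-11,"z":0,"rx":0,"ry":0,"rz":-0.081,"hand":10},{"x":2.5,"y":-11,"z":0,"rx":0,"ry":0,"rz":-0.081,"hand":10},{"x":2.5,"y":-11,"z":0,"rx":0,"ry":0,"rz":-0.081,"hand":10},{"x":2.5,"y":-11,"z":0,"rx":0,"ry":0,"rz":-0.081,"hand":10},{"x":2.5,"y":-11,"z":0,"rx":0,"ry":0,"rz":-0.081,"hand":10},{"x":2.5,"y":-11,"z":0,"rx":0,"ry":0,"rz":-0.081,"hand":10},{"x":0,"y":0,"z":0,"rx":0,"ry":0,"rz":0,"hand":10},{"x":0,"y":0,"z":0,"rx":0,"ry":0,"rz":0,"hand":10},{"x":0,"y":0,"z":0,"rx":0,"ry":0,"rz":0,"hand":10}]'
python3 - <<'E'
from h import *
O=np.array([746.5,-9])
s=sense();p=s['eef_pos'];print(p,s['tcp_rot'],s['opening'],s['grasp_force'],s['contact_force'],s['qpos'])
d=p[:2]-O;print('r',np.hypot(*d),'ang',3.056-np.arctan2(d[1],d[0]))
a=save('top','top1.png');b=save('scene','sc1.png')
a=cv2.resize(a[120:235,215:295],None,fx=5,fy=5,interpolation=cv2.INTER_CUBIC)
b=cv2.resize(b[170:285,225:305],None,fx=5,fy=5,interpolation=cv2.INTER_CUBIC)
cv2.imwrite('pics/ab1.png',np.hstack([a,b])[:,:,::-1])
E
```

```text
clock: 5.08
eef_pos: [608.4, 2.2, 232.8]
tcp_rot: [-3.14, 0.004, -2.972]
contact_force: [14.8, -3.9, -14.5]
opening: 0.182
grasp_force: 20.2
[608.41549896   2.2131189  232.7702715 ] [-3.13966547  0.00433497 -2.97155883] 0.18205092509984952 20.208780169487 [ 14.7951058   -3.89105907 -14.49498032] [ 1.83351959e-03  3.23626628e-01  1.67225571e+00 -1.29169851e-03
  1.14111421e+00 -1.73845705e+00]
r 138.5390322708713 ang -0.004565683518504837
```

View pics/ab1.png

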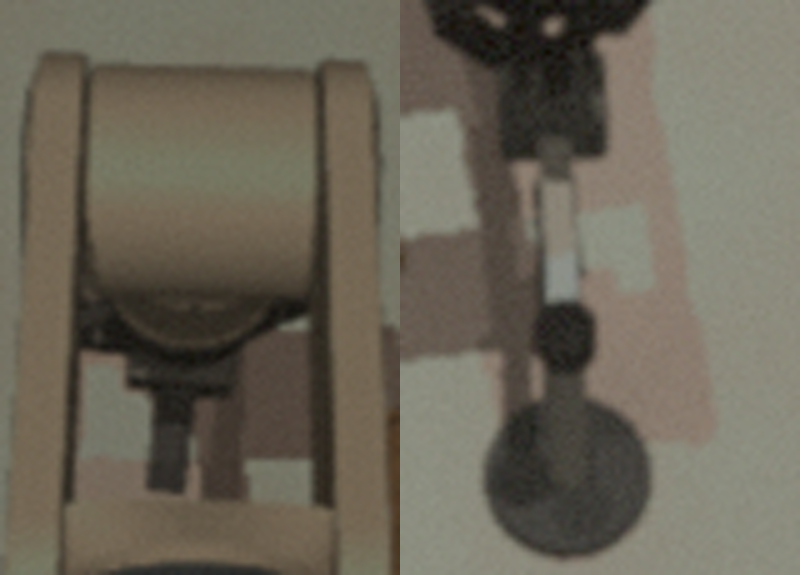

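The right half (scene) shows the arm in line with its hub at (565,335) and the base at (567,478). The left half (top) is mostly hidden by the robot. I'll release, retreat and look again from above the engine.

```bash
python3 -m creep '[{"x":-1,"y":0,"z":1.5,"rx":0,"ry":0,"rz":0,"hand":10},{"x":0,"y":0,"z":0,"rx":0,"ry":0,"rz":0,"hand":50},{"x":0,"y":0,"z":0,"rx":0,"ry":0,"rz":0,"hand":50},{"x":0,"y":0,"z":0,"rx":0,"ry":0,"rz":0,"hand":50},{"x":0,"y":0,"z":-20,"rx":0,"ry":0,"rz":0,"hand":50},{"x":0,"y":0,"z":-35,"rx":0,"ry":0,"rz":0,"hand":60},{"x":0,"y":0,"z":-35,"rx":0,"ry":0,"rz":0,"hand":60}]'
python3 - <<'E'
from h import *
s=sense();print(s['eef_pos'],s['tcp_rot'])
step(8,[523,-198,180],down(2.57),[607,3.5,321])
E
```

```text
clock: 6.05
eef_pos: [606.7, 3.3, 322.7]
tcp_rot: [3.141, -0.001, -2.971]
contact_force: [0.7, 0.1, -0.5]
opening: 0.705
grasp_force: 0.0
[606.68475563   3.32931993 322.68484288] [ 3.14138611e+00 -7.85374496e-04 -2.97125831e+00]
8 rows: xyz [  6.65 -27.11  17.63] r [-0.     -0.0001  0.0927]
```

```bash
python3 -m creep '[{"x":6.6,"y":-27.1,"z":17.6,"rx":0,"ry":0,"rz":0.093,"hand":60},{"x":6.6,"y":-27.1,"z":17.6,"rx":0,"ry":0,"rz":0.093,"hand":60},{"x":6.6,"y":-27.1,"z":17.6,"rx":0,"ry":0,"rz":0.093,"hand":60},{"x":6.6,"y":-27.1,"z":17.6,"rx":0,"ry":0,"rz":0.093,"hand":60},{"x":6.6,"y":-27.1,"z":17.6,"rx":0,"ry":0,"rz":0.093,"hand":60},{"x":6.6,"y":-27.1,"z":17.6,"rx":0,"ry":0,"rz":0.093,"hand":60},{"x":6.6,"y":-27.1,"z":17.6,"rx":0,"ry":0,"rz":0.093,"hand":60},{"x":6.6,"y":-27.1,"z":17.6,"rx":0,"ry":0,"rz":0.093,"hand":60},{"x":0,"y":0,"z":0,"rx":0,"ry":0,"rz":0,"hand":60},{"x":0,"y":0,"z":0,"rx":0,"ry":0,"rz":0,"hand":60},{"x":0,"y":0,"z":0,"rx":0,"ry":0,"rz":0,"hand":60}]'
python3 - <<'E'
from h import *
s=sense();print(s['eef_pos'],s['tcp_rot'],s['qvel'].round(3))
w=save('wrist','w3.png');
a=save('top','top2.png');b=save('scene','sc2.png')
w=cv2.resize(w[100:260,160:352],None,fx=2.5,fy=2.5,interpolation=cv2.INTER_CUBIC)
a=cv2.resize(a[120:220,215:285],None,fx=4,fy=4,interpolation=cv2.INTER_CUBIC)
cv2.imwrite('pics/c2.png',np.hstack([w,a])[:,:,::-1]);print(w.shape,a.shape)
E
```

```text
clock: 7.42
eef_pos: [524.3, -197.7, 181.8]
tcp_rot: [3.141, 0.001, 2.569]
contact_force: [-0.9, 0.9, 0.6]
opening: 0.704
grasp_force: 0.0
[ 524.3045293  -197.67575787  181.83579134] [3.14108285e+00 1.30929354e-03 2.56935848e+00] [ 0.003 -0.     0.003 -0.002 -0.002  0.002]
(400, 480, 3) (400, 280, 3)
```

View pics/c2.png

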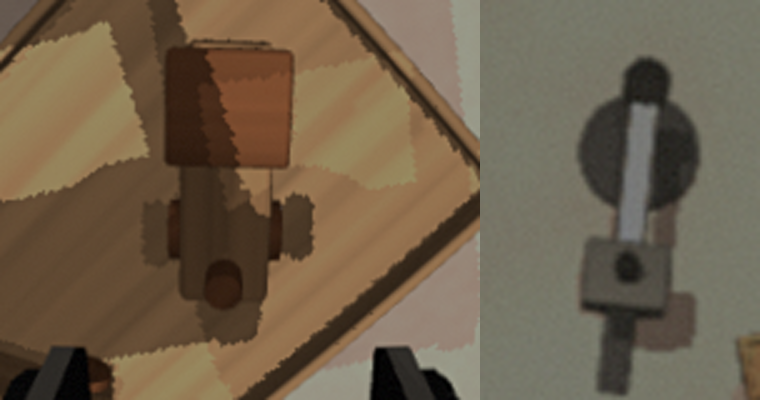

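The wrist view shows the engine's roof with corners (165,47), (294,50), (290,166) and (166,163), and the chimney top at (223,285). The top view shows the camera arm over the foot, with the handle top at (628,264), the hub at (647,80), the base at (639,153) and the foot end at (613,392).

```bash
python3 - <<'E'
from h import *
W=lambda x,y:((x+.5)/2.5-.5+160,(y+.5)/2.5-.5+100)
z0=5
roof=np.mean([wz(W(*q),z0+75)[:2] for q in [(165,47),(294,50),(290,166),(166,163)]],0)
ch=wz(W(223,285),z0+74)[:2]
e1=wz(W(165,47),80)[:2]-wz(W(166,163),80)[:2];e2=wz(W(294,50),80)[:2]-wz(W(290,166),80)[:2]
d=ch-roof;yaw=np.arctan2(d[1],d[0]);print('roof',roof,'ch',ch,np.hypot(*d),'yaw',yaw,[np.arctan2(*(-e)[::-1]) for e in(e1,e2)])
u=np.array([np.cos(yaw),np.sin(yaw)]);print('mid from chim',ch-25*u)
A=lambda x,y:((x-480+.5)/4-.5+215,(y+.5)/4-.5+120)
P={k:atz('top',A(*q),z)[:2] for k,q,z in[('hub',(647,80),205),('base',(639,153),14),('foot',(613,392),8),('handle',(628,264),267),('head',(626,273),223)]}
print(P);an=lambda a,b:np.arctan2(*(P[b]-P[a])[::-1])
print('foot dir',an('base','foot'),an('hub','foot'),'arm dir',an('hub','handle'),an('hub','head'),an('base','handle'))
step(4,[*(ch-25*u),36],down(yaw+np.pi))
E
```

```text
roof [ 486.72347607 -175.41958328] ch [ 538.96332971 -211.61454786] 63.55373922029344 yaw -0.6059186977432367 [np.float64(-0.5819079185878383), np.float64(-0.5906753025554746)]
mid from chim [ 518.41384895 -197.37661118]
{'hub': array([749.91924857,  -9.19119485]), 'base': array([744.96072638,  -8.61613913]), 'foot': array([548.74622791,   7.49678432]), 'handle': array([606.16464545,   1.9066424 ]), 'head': array([607.93657314,   2.45768198])}
foot dir 3.059657576598547 3.05882878060015 arm dir 3.064545599256288 3.059731647744327 3.065922724539021
4 rows: xyz [ 1.21 -0.69 36.39] r [0.0001 0.0002 0.0083]
```

```bash
python3 -m creep '[{"x":3.4,"y":-2.6,"z":36,"rx":0,"ry":0,"rz":0.015,"hand":70},{"x":0,"y":0,"z":45,"rx":0,"ry":0,"rz":0,"hand":70},{"x":0,"y":0,"z":40,"rx":0,"ry":0,"rz":0,"hand":70},{"x":0,"y":0,"z":25,"rx":0,"ry":0,"rz":0,"hand":70},{"x":0,"y":0,"z":0,"rx":0,"ry":0,"rz":0,"hand":70},{"x":0,"y":0,"z":0,"rx":0,"ry":0,"rz":0,"hand":55},{"x":0,"y":0,"z":0,"rx":0,"ry":0,"rz":0,"hand":45},{"x":0,"y":0,"z":0,"rx":0,"ry":0,"rz":0,"hand":40},{"x":0,"y":0,"z":0,"rx":0,"ry":0,"rz":0,"hand":25},{"x":0,"y":0,"z":0,"rx":0,"ry":0,"rz":0,"hand":25},{"x":0,"y":0,"z":0,"rx":0,"ry":0,"rz":0,"hand":25},{"x":0,"y":0,"z":0,"rx":0,"ry":0,"rz":0,"hand":25}]' 45
python3 - <<'E'
from h import *
s=sense();p=s['eef_pos'];print(p,s['tcp_rot'],s['opening']*85.4,s['grasp_force'],s['contact_force'])
w=save('wrist','w4.png');cv2.imwrite('pics/w4c.png',w[60:300,100:412,::-1])
E
```

```text
clock: 9.07
eef_pos: [519.6, -198.8, 36.1]
tcp_rot: [3.141, 0.001, 2.553]
contact_force: [-0.8, -0.6, 6.6]
opening: 0.388
grasp_force: 44.0
[ 519.62588917 -198.75846139   36.08726934] [3.14125953e+00 1.48096521e-03 2.55278842e+00] 33.17669119744319 44.03204798698425 [-0.75712922 -0.59780408  6.57276786]
```

View pics/w4c.png

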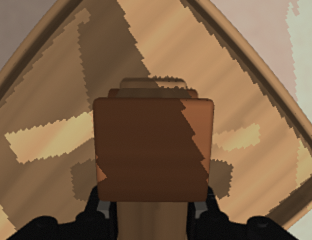

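The grip holds at 33 mm across the hood. The crop shows the roof's rear edge at row 98 and its front edge at row 201, with columns from 95 to 212. Next I work out where the engine sits in the hand and the carrying move.

```bash
cat >> h.py <<'E'
VIEW=np.array([484.,13.,200.]);YV=-0.083
def target(mt,Rn,loco_yaw_now):
    Rt=Ro.from_euler('ZY',[YV,-np.radians(30)])*Ro.from_euler('z',loco_yaw_now).inv()*Rn
    return VIEW-Rt.apply(mt),Rt
E
python3 - <<'E'
from h import *
s=sense();p=s['eef_pos'];R=Ro.from_euler('xyz',s['tcp_rot'])
z=5+75
f=np.mean([wz((100+x,60+201),z) for x in(97,209)],0);r=np.mean([wz((100+x,60+98),z) for x in(94,214)],0)
print('front edge tool',R.inv().apply(f-p),'rear',R.inv().apply(r-p))
l=[wz((100+x,60+201),z)[:2] for x in(97,209)];print('width',np.hypot(*(l[0]-l[1])))
mx=R.inv().apply(f-p)[0]-21
for m in (mx,0):
    mt=np.array([m,0,-14.]);P,Rt=target(mt,R,s['tcp_rot'][2]-np.pi);print(mt,P,Rt.as_euler('xyz'))
    step(12,P,Rt,p+[0,0,150])
E
```

```text
front edge tool [ 18.99508549  -0.42301068 -43.94067599] rear [ 59.35925861  -0.10927567 -44.00044762]
width 43.51418225647245
[ -2.00491451   0.         -14.        ] [489.26531985  12.5662218  186.88100898] [3.14129015 0.52508193 3.05859265]
12 rows: xyz [ 8.53 15.77 -1.8 ] r [-0.0111 -0.0427 -0.0412]
[  0.   0. -14.] [490.99416589  12.42239716 187.88604035] [3.14129015 0.52508193 3.05859265]
12 rows: xyz [ 8.37 15.82 -1.85] r [-0.0111 -0.0427 -0.0412]
```

```bash
python3 -m creep '[{"x":0,"y":0,"z":-20,"rx":0,"ry":0,"rz":0,"hand":25},{"x":0,"y":0,"z":-35,"rx":0,"ry":0,"rz":0,"hand":25},{"x":0,"y":0,"z":-40,"rx":0,"ry":0,"rz":0,"hand":25},{"x":0,"y":0,"z":-35,"rx":0,"ry":0,"rz":0,"hand":25},{"x":0,"y":0,"z":-20,"rx":0,"ry":0,"rz":0,"hand":25},{"x":8.4,"y":15.8,"z":-1.8,"rx":-0.011,"ry":-0.0427,"rz":-0.0412,"hand":25},{"x":8.4,"y":15.8,"z":-1.8,"rx":-0.011,"ry":-0.0427,"rz":-0.0412,"hand":25},{"x":8.4,"y":15.8,"z":-1.8,"rx":-0.011,"ry":-0.0427,"rz":-0.0412,"hand":25},{"x":8.4,"y":15.8,"z":-1.8,"rx":-0.011,"ry":-0.0427,"rz":-0.0412,"hand":25},{"x":8.4,"y":15.8,"z":-1.8,"rx":-0.011,"ry":-0.0427,"rz":-0.0412,"hand":25},{"x":8.4,"y":15.8,"z":-1.8,"rx":-0.011,"ry":-0.0427,"rz":-0.0412,"hand":25},{"x":8.4,"y":15.8,"z":-1.8,"rx":-0.011,"ry":-0.0427,"rz":-0.0412,"hand":25},{"x":8.4,"y":15.8,"z":-1.8,"rx":-0.011,"ry":-0.0427,"rz":-0.0412,"hand":25},{"x":8.4,"y":15.8,"z":-1.8,"rx":-0.011,"ry":-0.0427,"rz":-0.0412,"hand":25},{"x":8.4,"y":15.8,"z":-1.8,"rx":-0.011,"ry":-0.0427,"rz":-0.0412,"hand":25},{"x":8.4,"y":15.8,"z":-1.8,"rx":-0.011,"ry":-0.0427,"rz":-0.0412,"hand":25},{"x":8.4,"y":15.8,"z":-1.8,"rx":-0.011,"ry":-0.0427,"rz":-0.0412,"hand":25},{"x":0,"y":0,"z":0,"rx":0,"ry":0,"rz":0,"hand":25},{"x":0,"y":0,"z":0,"rx":0,"ry":0,"rz":0,"hand":25},{"x":0,"y":0,"z":0,"rx":0,"ry":0,"rz":0,"hand":25}]'
python3 - <<'E'
from h import *
s=sense();p=s['eef_pos'];print(p,s['tcp_rot'],s['opening']*85.4,s['grasp_force'],s['qvel'].round(3))
w=save('wrist','w5.png');a=save('top','top3.png');b=save('scene','sc3.png')
w=w[60:340,100:412]
b=cv2.resize(b[150:285,190:320],None,fx=3,fy=3,interpolation=cv2.INTER_CUBIC)
w=cv2.copyMakeBorder(w,0,b.shape[0]-w.shape[0],0,0,cv2.BORDER_CONSTANT)
cv2.imwrite('pics/d.png',np.hstack([w,b])[:,:,::-1]);print(w.shape,b.shape)
R=Ro.from_euler('xyz',s['tcp_rot'])
step(2,[490,12.5,187.4],Ro.from_euler('xyz',[3.1413,.525,3.0586]))
E
```

```text
clock: 11.62
eef_pos: [490.8, 12.2, 186.7]
tcp_rot: [-3.141, 0.524, 3.058]
contact_force: [-0.3, -0.4, -2.9]
opening: 0.386
grasp_force: 45.6
[490.76242974  12.18197793 186.70629354] [-3.14130758  0.52389591  3.05781223] 32.959211662438946 45.57044506072998 [-0.     0.001  0.003 -0.004 -0.004  0.006]
(405, 312, 3) (405, 390, 3)
2 rows: xyz [-0.06  0.12 -0.55] r [-0.0005 -0.0007 -0.0002]
```

View pics/d.png

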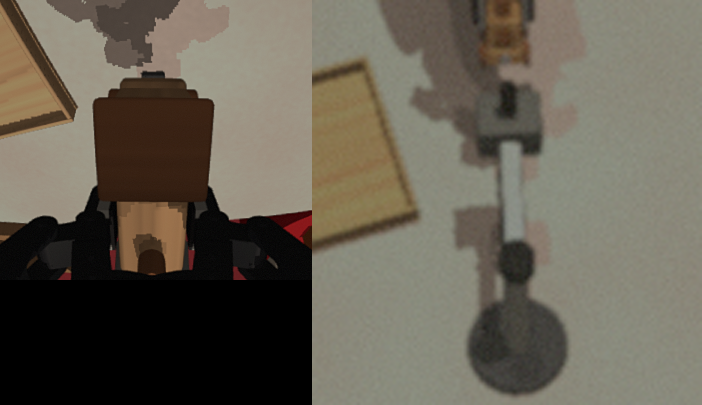

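The engine's roof sits in the hand exactly as before, with its edges at rows 98 and 201, so it hasn't slipped. The scene view shows its nose at about (503,50), in line with the lens and handle at (508,95), with a clear gap. I'll let it settle and hand in.

```bash
python3 -m creep '[{"x":0,"y":0,"z":-1,"rx":0,"ry":0,"rz":0,"hand":25},{"x":0,"y":0,"z":0,"rx":0,"ry":0,"rz":0,"hand":25},{"x":0,"y":0,"z":0,"rx":0,"ry":0,"rz":0,"hand":25},{"x":0,"y":0,"z":0,"rx":0,"ry":0,"rz":0,"hand":25},{"x":0,"y":0,"z":0,"rx":0,"ry":0,"rz":0,"hand":25},{"x":0,"y":0,"z":0,"rx":0,"ry":0,"rz":0,"hand":25}]' && python3 -c "
from rig import *
print(sign_off())"
```

```text
clock: 12.52
eef_pos: [489.6, 12.7, 187.2]
tcp_rot: [-3.141, 0.524, 3.059]
contact_force: [-1.0, 0.3, -2.0]
opening: 0.387
grasp_force: 45.6
the job is handed in; nothing more can be done
None
```

The job is handed in at about 12.5 s: the camera arm is over its foot and released, and the engine is held still about 10 cm in front of the lens (estimated to within a few mm), nose up 30°; the hand-in returned no verdict.

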